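Set out the slide-staining place

TASK

Set out the staining place on the grey mat: stand the blue stain jar on the ring in the middle of the mat, between the yellow case and the red tray, and the brown dropper bottle upright in the middle of the red tray. Stack the clear slide case centred on top of the yellow case and then the dark blue carton centred on top of the slide case, each with its long side along the long side of the thing below it. Keep the jar and the bottle upright throughout, and leave the tally counter and the red culture dish where they are.

Things in the scene. Friction and masses are not known exactly. Their poses are not given: they have to be found in the camera images.
- ring (a point): Centre of the ring (86 mm across) printed in the middle of the fixed grey mat, on its top, 3 mm above the bench. Mat: 100 mm along its x (away from the robot), 460 mm along its y (roughly left), 3 mm thick; the axes are the mat's, z up. The yellow case and the red tray stand on it 170 mm from the ring along +y and -y; which is on which side changes.
- yellow_case: Closed yellow plastic case, fixed, 58 mm along its x (short side), 84 mm along its y (long side), 58 mm high, flat top. Origin at the centre of its underside, which stands on the 3 mm mat; z up.
- red_tray: Open red card tray with a white lining, fixed, 62 mm along its x, 84 mm along its y, walls 2 mm thick and 20 mm high, floor 2 mm thick. Origin at the centre of its underside, which stands on the 3 mm mat; z up.
- slide_case: Loose closed clear plastic slide case with a blue-and-white label, 38 mm along its x (short side, grip across this), 83 mm along its y (long side), 28 mm high, 75 g. Origin at the centre of its underside; z up. Lies flat on the bench on the robot's side of the mat.
- blue_carton: Loose dark blue carton with a white label, 41 mm along its x (short side, grip across this), 58 mm along its y (long side), 44 mm high, about 60 g. Origin at the centre of its underside; z up. Stands on the bench on the robot's side of the mat.
- stain_jar: Loose square staining jar, clear, dark blue below, white lid: body 48 mm along x, 52 mm along y, 88 mm high; round lid 50 mm across, 104 mm high in all; 160 g. Origin at the centre of its underside; z up. Stands on the bench beyond the mat near the wall (face at about x = 0.74): close the fingers across its 52 mm (left-right) there.
- dropper_bottle: Loose brown dropper bottle with a black bulb: round body 32 mm in diameter up to 70 mm height, 24 mm neck up to 77 mm, thin bulb to 102 mm in all; 70 g. Origin at the centre of its underside; z up. Stands on the bench beyond the mat, near the wall (close the fingers left-right there).
- counter: Loose chrome hand tally counter lying on the bench beyond the mat, between jar and bottle at the start; about 50 x 61 mm and 17 mm high. To be left alone. Origin at the centre of its underside.
- microscope: The standing microscope, fixed, in the way between the gripper's start (at its right) and the mat (at its left): it fills x 0.25 to 0.48, y -0.27 to -0.07 and is 460 mm high, so lift the gripper over it first. Origin on the bench under its middle.
- dish: Loose flat covered culture dish with dark red filling, 91 mm across, 15 mm high, on the bench to the left of the mat. To be left alone. Origin at the centre of its underside.
There are look-alikes about, which are no part of the job. Of the things like the blue_carton, leave any that is orange or pink; of the rest the larger one is meant.

How it is judged:
By the outcome, as a careful person would: the job done as asked, in the order asked, and still so for the second after the job is handed in, with the robot touching nothing.
It also fails if it takes over 115 s, if anything falls off the work surface, if the arm or the gripper's body presses on something with over 40 N, if the wrist force passes 120 N, or if a joint passes its speed limit or range.

ROBOT

A 6-joint arm with a two-finger parallel gripper is mounted at the origin on a cart in front of the work surface, level with it; the furniture and walls round the work are solid. World frame = base frame: x ahead of the robot, y to its left, z up, the work surface at z = 0. Lengths are in m, angles in rad, forces in N, time in s.
With the tool pointing down it reaches from about 0.275 to 0.75 m from the base axis. Payload 10.2 kg.
Tool frame: the origin (TCP) lies on the mounting face of the last link; the fingertips stand 166 mm ahead of it and the grasp point (between the pads) lies 147 mm ahead of it; z points along the fingers, y is the line along which they close (so a half turn about z gives the same grasp; the last joint's range is limited). The gripper opens to 88 mm and grips with 3 to 60 N. Pads are 18 mm wide; open, the fingers measure 123 mm over their backs; the gripper's body (75 mm by 187 mm) begins 45 mm behind the grasp point.
Start: joints at [0.91, 0.313, 1.498, -0, 1.331, -0.223], TCP at [0.223, 0.475, 0.405] pointing down, gripper open.
Joint ranges: [-2.94, 2.94], [-0.97, 2.17], [0.19, 2.56], [-1.23, 4.37], [0.02, 3.11], [-2.88, 2.88]. Speed limits (rad/s): [2.39, 2.39, 3.01, 3.14, 3.14, 3.14].

INTERFACE

Orientations are given as a unit quaternion [w, x, y, z].
In Python, from bench import get_obs, snapshot, camera_info, close_job gives the robot as it stands.
- The arm moves only by the tool apply_moves, never from a script. Its argument "moves" is a list of rows, each a list of 3 entries, a list of its own where there are three numbers: the gripper's target within -1 to 1 (shut at 1, half-way at 0, fully open at -1), then the shift along the tool's x, y, z in m, then the turn about the tool's z in degrees. In form: [[claw, [tx, ty, tz], spin], ...]. A call has 1 to 20 rows; each row is the pose to reach, as a shift and turn from the pose commanded when the call began, along the tool's axes at that moment; what a row does not reach only later rows make up. A row lasts 1/10 s, in which the tool goes at most 50 mm and 8.59 degrees, less where a joint would pass 70% of its speed; a pose out of reach is approached as far as the arm can. A call with a gripper value outside its range is refused whole. The fingers move at their own pace and stop on an object; "grip_force" is the grip in N (left out, the last holds). Time passes only in rows, so rows that repeat a pose let the fingers close. It gives the time, the measured TCP pose, the force, the opening and the grip force at its end, in the units of the state.
- get_obs(): the state, without advancing time (a new reading comes with each control period).
- snapshot(name): name is "side" or "top" or "wrist"; returns (picture, depth): 384x512x3 uint8, red, green, blue; 384x512 float32, m along the optical axis (not along the pixel's ray), 0 where there is no reading.
- camera_info(name): a dict with "vertical_fov" (degrees; the focal length in pixels is half the picture's height over the tangent of half this angle, whatever the lens; pixels are square), "cx", "cy" (the principal point, pixels), "position" and "orientation" of the camera in the world; the wrist camera has in their place "hand_eye" (4x4, takes a point from camera to tool coordinates, whose origin is the TCP and whose axes are the flange's). Camera axes: x right, y down, z forward; pixel columns grow to the right and rows downward; lengths in m; the calibration is good to about 2 mm. A picture is of the moment at which its call begins: read the wrist's pose just before it. camera_info takes no time and is no camera call.
- close_job(): hands the job in; it is judged then, once.
The state is a dict: "time": time; "q": joint angles; "qvel": joint speeds; "joint_torque": joint torques, N m; "position": TCP position; "orientation": TCP orientation; "wrist_force": force on the tool from outside, world axes, zero at the start; "wrist_torque": the same for the moment, N m; "grip_width": opening from 0.0 (shut) to 1.0 (fully open); "gripper_force": force on a finger pad.
Only numpy, scipy, OpenCV 4.12 (cv2) and the standard library are available. Lean on these libraries where they do the work, as an engineer would, in place of code of your own. Each camera call takes 0.05 s, during which the arm holds its last target. There are 200 camera calls.

## Working session

There is one attempt and no reset: what is moved stays moved. The work goes in short steps, Python scripts to look and compute and a tool call to move; the robot and the scene stay as the last step left them, time stands still between calls to the robot, and variables do not carry over. Pictures are saved under pics/ and viewed, at most 14 in all, crops included, and the job is handed in when it is done.

Besides the shell and the picture viewer there is one more tool, called in YAML: its name, and indented under it one key for each argument. apply_moves: Moves the arm, as the interface text tells. Its arguments: {"type":"object","properties":{"moves":{"type":"array"},"grip_force":{"type":"number"}},"required":["moves"]}

```bash
ls; mkdir -p pics
cat > h.py <<'E'
import numpy as np, cv2
from scipy.spatial.transform import Rotation as R
from bench import get_obs, snapshot, camera_info, close_job
def q2R(q): return R.from_quat([q[1],q[2],q[3],q[0]]).as_matrix()
def cam(name, obs=None):
    c=camera_info(name); f=192/np.tan(np.radians(c["vertical_fov"])/2)
    if "hand_eye" in c:
        H=np.array(c["hand_eye"]); Rt=q2R(obs["orientation"]); 
        return f,c["cx"],c["cy"],np.array(obs["position"])+Rt@H[:3,3],Rt@H[:3,:3]
    o=c["orientation"]; o=np.array(o)
    return f,c["cx"],c["cy"],np.array(c["position"]),(q2R(o) if o.size==4 else o)
def ray(C,u,v,z):
    f,cx,cy,p,M=C
    d=M@np.array([(u-cx)/f,(v-cy)/f,1.]); return p+d*(z-p[2])/d[2]
def cloud(C,D):
    f,cx,cy,p,M=C
    v,u=np.mgrid[:D.shape[0],:D.shape[1]]
    P=np.stack([(u-cx)/f*D,(v-cy)/f*D,D],-1)@M.T+p
    P[D==0]=np.nan; return P
def save(n,im): cv2.imwrite("pics/"+n+".png",cv2.cvtColor(im,cv2.COLOR_RGB2BGR))
E
python3 - <<'E'
from h import *
for n in("top","side"):
    im,D=snapshot(n); save(n,im); np.savez(n+".npz",im=im,D=D); c=camera_info(n); print(n,c, (D>0).mean())
print(camera_info("wrist")); o=get_obs(); print(o)
E
```

```text
pics
top {'vertical_fov': 42.45115018437575, 'cx': 251.65520847347364, 'cy': 189.43433680192265, 'position': array([0.25791826, 0.17374227, 1.43102223]), 'orientation': array([ 0.0601408 , -0.70389519,  0.70424429, -0.07038915])} 0.9962005615234375
side {'vertical_fov': 42.617384043611516, 'cx': 258.52299253891806, 'cy': 184.02322461805065, 'position': array([0.20292523, 1.17002311, 0.82356609]), 'orientation': array([ 0.06875987, -0.13920179,  0.88631698, -0.43627646])} 0.9959767659505209
{'vertical_fov': 63.0532312351427, 'cx': 255.8923297550737, 'cy': 188.82871555387635, 'hand_eye': array([[ 1.22191653e-03, -9.53293198e-01, -3.02044011e-01,
         7.82236828e-02],
       [ 9.99999249e-01,  1.19491162e-03,  2.74180206e-04,
         2.26464635e-04],
       [ 9.95417738e-05, -3.02044119e-01,  9.53293942e-01,
         1.97368358e-02],
       [ 0.00000000e+00,  0.00000000e+00,  0.00000000e+00,
         1.00000000e+00]])}
{'time': 0.1, 'q': array([ 9.09615973e-01,  3.13350031e-01,  1.49830491e+00, -8.51274325e-06,
        1.33099438e+00, -2.23427600e-01]), 'qvel': array([-0.00092682, -0.00189751,  0.0001538 , -0.00061606,  0.00148054,
       -0.00091037]), 'joint_torque': array([ 3.61973602e-03, -4.02806354e+01, -2.52644581e+01,  6.96105813e-02,
        3.41322622e-02,  6.42952529e-06]), 'position': array([0.22255618, 0.47546016, 0.40426188]), 'orientation': array([-2.22403517e-04,  2.17131925e-01,  9.76142125e-01, -4.79262258e-04]), 'wrist_force': array([ 0.48191455, -0.29228512, -0.08130883]), 'wrist_torque': array([0.01469593, 0.02243186, 0.02190448]), 'gripper_force': 0.0, 'grip_width': 0.9961641984801171}
```

View pics/top.png

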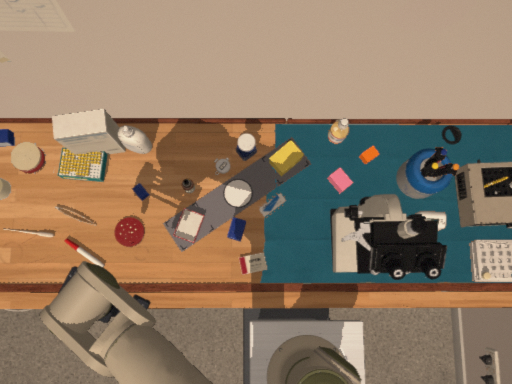

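View pics/side.png

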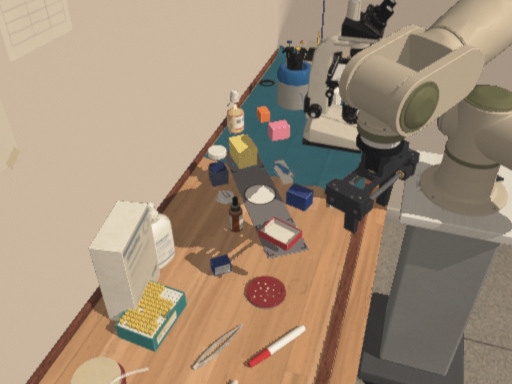

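The top view shows the mat running diagonally with the ring at (238,193), the yellow case at (286,157) and the tray at (188,224). The jar is at (246,145), the bottle at (187,185) and the counter at (222,165). Carton candidates are dark blue at (236,229), dark blue at (141,191), orange at (369,155) and pink at (340,180). Slide-case candidates are (272,204), which is blue and white, and (253,263), which is white and red. I'll check these in an enlarged crop.

Run:
```python
from h import *
z=np.load("top.npz"); im=z["im"]; D=z["D"]
save("topcrop",cv2.resize(im[130:280,125:310],None,fx=4,fy=4,interpolation=cv2.INTER_CUBIC))
C=cam("top"); P=cloud(C,D)
for n,(u,v) in dict(ring=(238,193),yel=(286,157),tray=(188,224),jar=(246,140),drop=(187,182),cart=(236,229),cart2=(141,191),cart3=(5,137),sl1=(272,204),sl2=(253,263),ctr=(222,165),dish=(129,231)).items(): print(n,P[v,u].round(3))
```

```text
ring [0.514 0.193 0.003]
yel [0.608 0.055 0.062]
tray [0.423 0.337 0.003]
jar [0.645 0.17  0.108]
drop [0.528 0.331 0.099]
cart [0.404 0.197 0.047]
cart2 [0.515 0.471 0.031]
cart3 [0.669 0.863 0.05 ]
sl1 [0.477 0.095 0.035]
sl2 [0.311 0.149 0.008]
ctr [0.595 0.24  0.017]
dish [0.402 0.506 0.007]
```

View pics/topcrop.png

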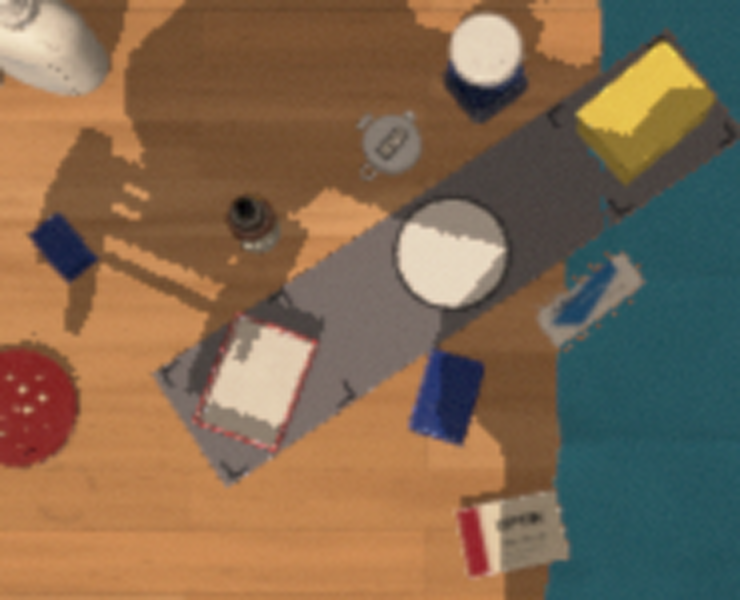

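The slide case is (272,204): it has clear ends with a blue label and is about 30 mm high, while (253,263) is a flat card packet. The carton is (236,229), dark blue, 47 mm high and on the robot's side. The other at (141,191) is smaller and stands left of the mat. Next I'll use the wrist camera.

apply_moves:
  moves:
    - [-1,[-0.34,-0.144,0],-25]
    - [-1,[-0.34,-0.144,0],-25]
    - [-1,[-0.34,-0.144,0],-25]
    - [-1,[-0.34,-0.144,0],-25]
    - [-1,[-0.34,-0.144,0],-25]
    - [-1,[-0.34,-0.144,0],-25]
    - [-1,[-0.34,-0.144,0],-25]
    - [-1,[-0.34,-0.144,0],-25]
    - [-1,[-0.34,-0.144,0],-25]
    - [-1,[-0.34,-0.144,0],-25]
    - [-1,[-0.34,-0.144,0],-25]
    - [-1,[-0.34,-0.144,0],-25]

```text
time: 1.3
position: [0.4688, 0.2018, 0.4048]
orientation: [-0.0, -0.0, 1.0, 0.0]
wrist_force: [0.7, -0.4, -1.2]
grip_width: 1.001
gripper_force: 0.0
```

Run:
```python
from h import *
o=get_obs(); im,D=snapshot("wrist"); save("w1",im); np.savez("w1.npz",im=im,D=D,p=o["position"],q=o["orientation"]); print(o["time"],o["position"],o["orientation"],(D>0).mean())
```

```text
1.3 [0.46880011 0.20183748 0.40477656] [-4.97705534e-05 -9.22088651e-05  9.99999992e-01  6.55672331e-05] 0.9959564208984375
```

View pics/w1.png

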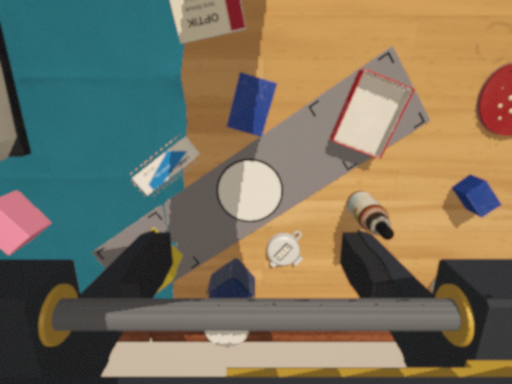

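The wrist view is upside down. It shows the ring at (250,190), carton at (252,103), slide case at (165,165), tray at (372,113), bottle at (370,215), counter at (285,250) and jar partly hidden at (232,290). I'll move ahead for a second view.

apply_moves:
  moves:
    - [-1,[-0.05,-0.02,0],0]
    - [-1,[-0.1,-0.04,0],0]
    - [-1,[-0.13,-0.05,0],0]
    - [-1,[-0.13,-0.05,0],0]
    - [-1,[-0.13,-0.05,0],0]
    - [-1,[-0.13,-0.05,0],0]

```text
time: 1.95
position: [0.5985, 0.1517, 0.405]
orientation: [-0.0, 0.0, 1.0, 0.0]
wrist_force: [0.3, 0.6, 0.5]
grip_width: 1.0
gripper_force: 0.0
```

Run:
```python
from h import *
o=get_obs(); im,D=snapshot("wrist"); save("w2",im); np.savez("w2.npz",im=im,D=D,p=o["position"],q=o["orientation"]); print(o["time"],o["position"],o["orientation"],o["q"])
```

```text
1.95 [0.59850005 0.15165337 0.40502238] [-4.99172420e-05  9.64541406e-05  9.99999993e-01  5.56289824e-05] [ 5.86518722e-02  5.20949267e-01  1.19241235e+00  1.18124598e-04
  1.42832417e+00 -1.51196832e+00]
```

View pics/w2.png

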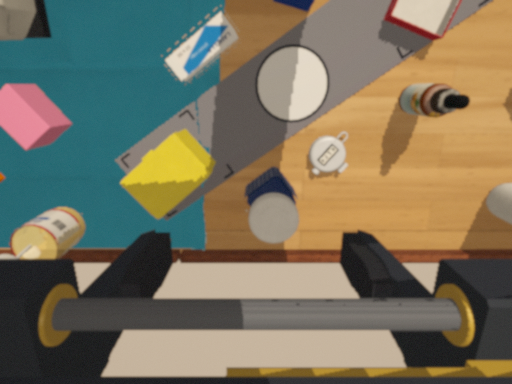

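The second wrist view shows the yellow case at (167,172), jar lid at (273,217) with its body edge at (270,183), ring at (292,83), counter at (328,155), bottle at (425,100) and slide case at (202,46).

```bash
cat > m.py <<'E'
from h import *
def load(n):
    z=np.load(n+".npz"); C=cam("wrist",dict(position=z["p"],orientation=z["q"])) if n[0]=="w" else cam(n)
    return C,z["im"],cloud(C,z["D"])
def rect(P,xy,r,z0,z1):
    d=np.hypot(P[...,0]-xy[0],P[...,1]-xy[1]); m=(d<r)&(P[...,2]>z0)&(P[...,2]<z1)
    if m.sum()<15: return None
    Q=P[m].astype(np.float32); (c,s,a)=cv2.minAreaRect(Q[:,:2]*1000)
    # long-side angle
    if s[0]<s[1]: a+=90; s=s[::-1]
    return np.round([c[0],c[1],s[0],s[1],(a+90)%180-90,np.median(Q[:,2])*1000,m.sum()],1)
E
python3 - <<'E'
from m import *
T=dict(yel=((.608,.055),.07,.05,.075),tray=((.423,.337),.075,.012,.03),cart=((.404,.197),.06,.035,.06),sl=((.477,.095),.06,.018,.045),jarlid=((.645,.17),.05,.095,.12),jarbody=((.645,.17),.05,.02,.09),drop=((.528,.331),.035,.08,.12),dropb=((.528,.331),.035,.02,.075),ctr=((.595,.24),.05,.008,.03))
for n in("w1","w2","top","side"):
    C,im,P=load(n); print(n,"bench z",np.nanmedian(P[(abs(P[...,2])<.015)][:,2]).round(4))
    for k,a in T.items(): print("  ",k,rect(P,*a))
    hsv=cv2.cvtColor(im,cv2.COLOR_RGB2HSV); d=np.hypot(P[...,0]-.514,P[...,1]-.193)
    m=((hsv[...,1]<60)&(hsv[...,2]>110)&(d<.06)&(abs(P[...,2]-.003)<.008)).astype(np.uint8)
    c=max(cv2.findContours(m,0,2)[0],key=cv2.contourArea); e=[ray(C,u,v,.003)[:2] for u,v in c[:,0]]
    print("   ring",np.round(cv2.fitEllipse(np.array(e,np.float32)*1000)[0],1),np.round(cv2.fitEllipse(np.array(e,np.float32)*1000)[1],1))
E
```

```text
w1 bench z 0.0011
   yel [614.3  92.2  33.6   8.5 -32.1  60.6 121. ]
   tray [ 417.5  333.1   84.    63.1  -19.8   20.2 1019. ]
   cart [ 405.7  196.1   57.9   40.2  -16.1   44.4 2142. ]
   sl [ 477.5   93.3   83.1   36.8  -53.    28.8 1489. ]
   jarlid [653.7 169.2  48.5  24.8  88.9 103.8 562. ]
   jarbody [ 627.3  171.1   61.5   35.2   80.2   46.5 1191. ]
   drop [528.8 334.3  12.3  11.6 -50.8  96.1 212. ]
   dropb [527.2 332.9  33.5  27.8 -41.9  56.4 828. ]
   ctr [593.6 239.7  48.4  45.8   5.5  15.4 870. ]
   ring [514.5 203.3] [ 90.8 110.6]
w2 bench z 0.0012
   yel [ 609.6   52.4   83.7   61.   -49.3   61.1 4150. ]
   tray [439.5 324.9  63.5  38.6  70.6  19.6 599. ]
   cart [437.7 202.4   9.    1.2  76.6  39.9  23. ]
   sl [ 477.4   93.2   82.9   37.4  -53.3   28.9 2097. ]
   jarlid [ 641.5  169.    48.9   48.9   72.9  103.8 1928. ]
   jarbody [637.9 168.1  48.2  41.8 -52.7  48.6 927. ]
   drop [529.9 334.3  12.4  12.2   3.7  96.  311. ]
   dropb [ 529.8  331.3   33.6   26.9   -5.6   56.5 1093. ]
   ctr [ 593.5  239.4   49.7   46.2    4.7   15.6 1128. ]
   ring [514.5 201. ] [ 8
[... 360 characters left out ...]
35.7  15.8  13.1 -45.2  96.3  29. ]
   dropb [530.5 334.9  34.3  30.9   1.1  57.9  92. ]
   ctr [591.7 236.1  74.8  71.2  65.5  15.7 192. ]
   ring [509.9 204.8] [85.2 98.6]
side bench z -0.0017
   yel [611.2  56.2  87.9  58.8 -49.5  58.1 381. ]
   tray [417.4 334.8  87.2  66.7 -20.6  17.  272. ]
   cart [407.  196.6  60.8  47.4 -14.6  41.6 267. ]
   sl [479.6  96.   87.9  37.1 -50.   26.3 162. ]
   jarlid [641.6 172.1  49.6  46.6 -39.5 101.1 174. ]
   jarbody [640.9 173.   53.8  47.9 -52.2  45.5 339. ]
   drop [529.9 340.   12.7  10.4  16.1  90.7  41. ]
   dropb [528.3 342.6  32.   25.2  16.1  50.3 263. ]
   ctr [596.5 241.2  44.6  43.1 -85.6  12.7 155. ]
   ring [508.7 206.2] [ 84.8 101.8]
```

Run:
```python
from m import *
for n in("w1","w2","top"):
    C,im,P=load(n); hsv=cv2.cvtColor(im,cv2.COLOR_RGB2HSV)
    if n!="top":
        d=np.hypot(P[...,0]-.641,P[...,1]-.169); Q=P[(d<.045)&(P[...,2]>.03)&(P[...,2]<.082)]
        k=Q[:,0].argmin(); c=Q[k]; print(n,"jar near corner",c.round(4), Q[Q[:,1].argmin()].round(4),Q[Q[:,1].argmax()].round(4))
        for s in(1,-1):
            S=Q[s*(Q[:,1]-c[1])>.003]; vx,vy,x,y=cv2.fitLine(S[:,:2].astype(np.float32),cv2.DIST_HUBER,0,.001,.001).ravel(); print("  face",s,len(S),np.degrees(np.arctan2(vy,vx)).round(1),"perp dist from lid centre mm",(1000*abs((.6415-x)*vy-(.169-y)*vx)).round(1))
    # black ring outline: dark pixels on mat, ray to z=.003
    d=np.hypot(P[...,0]-.514,P[...,1]-.1935); g=hsv[...,2]
    v,u=np.nonzero((d>.037)&(d<.048)&(g<60)); W=np.array([ray(C,a,b,.003)[:2] for a,b in zip(u,v)])
    e=cv2.fitEllipse((W*1000).astype(np.float32)); print(n,"ring",len(W),np.round(e[0],1),np.round(e[1],1))
    # tray from red rim
    m=((hsv[...,0]<8)|(hsv[...,0]>172))&(hsv[...,1]>110)&(np.hypot(P[...,0]-.4175,P[...,1]-.334)<.065)
    v,u=np.nonzero(m&(abs(P[...,2]-.022)<.006)); W=np.array([ray(C,a,b,.023)[:2] for a,b in zip(u,v)])
    if len(W)>30: print("   tray",cv2.minAreaRect((W*1000).astype(np.float32)))
```

```text
w1 jar near corner [0.61   0.1714 0.0469] [0.638  0.1381 0.0485] [0.6408 0.2    0.0467]
  face 1 426 33.0 perp dist from lid centre mm 22.0
  face -1 432 -48.4 perp dist from lid centre mm 20.1Traceback (most recent call last):
  File "<stdin>", line 12, in <module>
cv2.error: OpenCV(4.12.0) /io/opencv/modules/imgproc/src/shapedescr.cpp:356: error: (-215:Assertion failed) n >= 0 && (depth == CV_32F || depth == CV_32S) in function 'fitEllipseNoDirect'
```

Run:
```python
from m import *
for n in("w1","w2","top"):
    C,im,P=load(n); f,cx,cy,p,M=C; g=cv2.cvtColor(im,cv2.COLOR_RGB2GRAY).astype(np.float32); c=np.array([.514,.1935])
    for it in range(3):
        W=[]
        for a in np.radians(np.arange(0,360,4)):
            r=np.arange(.034,.052,.0003); X=np.c_[c[0]+r*np.cos(a),c[1]+r*np.sin(a),0*r+.003]; q=(X-p)@M
            s=cv2.remap(g,(q[:,0]/q[:,2]*f+cx).astype(np.float32)[None],(q[:,1]/q[:,2]*f+cy).astype(np.float32)[None],cv2.INTER_LINEAR)[0]
            W.append(X[s.argmin(),:2])
        W=np.array(W,np.float32); e=cv2.fitEllipse(W*1000); c=np.array(e[0])/1000
    print(n,np.round(e[0],1),np.round(e[1],1))
C,im,P=load("w2"); d=np.hypot(P[...,0]-.641,P[...,1]-.169)
for lo,hi in((.02,.04),(.04,.06),(.06,.08),(.08,.092)):
    m=(d<.045)&(P[...,2]>lo)&(P[...,2]<hi); print(lo,m.sum(),cv2.minAreaRect((P[m][:,:2]*1000).astype(np.float32)) if m.sum()>5 else "")
```

```text
w1 [514.7 193.6] [84.7 84.9]
w2 [514.4 193.5] [84.2 84.4]
top [515.1 194.1] [85.2 86.3]
0.02 270 ((624.9844970703125, 169.34637451171875), (61.622337341308594, 29.021278381347656), 86.88326263427734)
0.04 644 ((637.9869995117188, 168.1618194580078), (41.347999572753906, 48.280982971191406), 36.95875549316406)
0.06 0 
0.08 33 ((626.0394287109375, 162.27389526367188), (14.814958572387695, 47.17550277709961), 19.217361450195312)
```

apply_moves:
  moves:
    - [-1,[-0.02,0.01,0],-8]
    - [-1,[-0.043,0.018,0],-16]
    - [-1,[-0.043,0.018,0],-24]
    - [-1,[-0.043,0.018,0],-32]
    - [-1,[-0.043,0.018,0],-38]
    - [-1,[-0.043,0.018,0.03],-38]
    - [-1,[-0.043,0.018,0.07],-38]
    - [-1,[-0.043,0.018,0.11],-38]
    - [-1,[-0.043,0.018,0.14],-38]
    - [-1,[-0.043,0.018,0.16],-38]
    - [-1,[-0.043,0.018,0.175],-38]
    - [-1,[-0.043,0.018,0.187],-38]
    - [-1,[-0.043,0.018,0.187],-38]
    - [-1,[-0.043,0.018,0.187],-38]
  grip_force: 25

```text
time: 3.4
position: [0.6426, 0.1688, 0.2187]
orientation: [0.001, -0.325, 0.946, -0.0]
wrist_force: [-0.5, 0.4, -0.5]
grip_width: 1.001
gripper_force: 0.0
```

apply_moves:
  moves:
    - [1,[0,0,0],0]
    - [1,[0,0,0],0]
    - [1,[0,0,0],0]
    - [1,[0,0,0],0]
    - [1,[0,0,0],0]
    - [1,[0,0,0],0]
    - [1,[0,0,0],0]
    - [1,[0,0,0],0]

```text
time: 4.2
position: [0.6424, 0.1687, 0.2178]
orientation: [0.0, -0.325, 0.946, -0.0]
wrist_force: [-0.8, 0.1, 1.5]
grip_width: 0.572
gripper_force: 25.0
```

```bash
cat >> h.py <<'E'
def state():
    o=get_obs(); M=q2R(o["orientation"]); return o,M,np.degrees(np.arctan2(M[1,1],M[0,1]))
def go(x,y,zg,yaw):
    "tool-frame shift/spin to bring the grasp point to x,y,zg with closing line at yaw deg"
    o,M,a=state(); t=np.array([x,y,zg])-(np.array(o["position"])+M[:,2]*.147)
    s=-((yaw-a+90)%180-90)
    print("t",o["time"],"yaw",a.round(1),"shift",(M.T@t).round(4),"spin",round(s,1),"q6",o["q"][5].round(2),"w",np.round(o["grip_width"]*88,1),"F",o["wrist_force"].round(1),"tilt z",M[:,2].round(4))
E
python3 -c "
from h import *
go(.5146,.1936,.073,124.5)"
```

```text
t 4.2 yaw 127.9 shift [ 0.0855  0.0982 -0.0022] spin 3.4 q6 -2.15 w 50.3 F [-0.8  0.1  1.5] tilt z [ 1.e-04  0.e+00 -1.e+00]
```

apply_moves:
  moves:
    - [1,[0,0,-0.01],0]
    - [1,[0,0,-0.03],0]
    - [1,[0,0,-0.05],0]
    - [1,[0.006,0.007,-0.06],0]
    - [1,[0.02,0.022,-0.06],0.8]
    - [1,[0.036,0.042,-0.06],1.6]
    - [1,[0.053,0.062,-0.06],2.4]
    - [1,[0.069,0.08,-0.06],3.4]
    - [1,[0.08,0.092,-0.06],3.4]
    - [1,[0.0855,0.098,-0.06],3.4]
    - [1,[0.0855,0.098,-0.05],3.4]
    - [1,[0.0855,0.098,-0.035],3.4]
    - [1,[0.0855,0.098,-0.02],3.4]
    - [1,[0.0855,0.098,-0.01],3.4]
    - [1,[0.0855,0.098,-0.008],3.4]
    - [1,[0.0855,0.098,-0.008],3.4]

```text
time: 5.8
position: [0.515, 0.1933, 0.2255]
orientation: [-0.0, -0.297, 0.955, 0.0]
wrist_force: [0.1, 0.4, -1.5]
grip_width: 0.577
gripper_force: 25.0
```

```bash
python3 -c "
from h import *
go(.5146,.1936,.0740,124.5)"
```

```text
t 5.8 yaw 124.5 shift [0.0002 0.0004 0.0045] spin 0.0 q6 -2.03 w 50.7 F [ 0.1  0.4 -1.5] tilt z [-3.e-04 -1.e-04 -1.e+00]
```

apply_moves:
  moves:
    - [1,[0,0,0.002],0]
    - [1,[0,0,0.004],0]
    - [1,[0,0,0.005],0]
    - [1,[0,0,0.005],0]
    - [-0.3,[0,0,0.005],0]
    - [-0.5,[0,0,0.005],0]
    - [-0.8,[0,0,0.005],0]
    - [-0.8,[0,0,0.005],0]
    - [-0.8,[0,0,0.005],0]
    - [-0.8,[0,0,-0.01],0]
    - [-0.8,[0,0,-0.03],0]
    - [-0.8,[0,0,-0.06],0]
    - [-0.8,[0,0,-0.1],0]
    - [-0.8,[0,0,-0.13],0]
    - [-0.8,[0,0,-0.14],0]
    - [-0.8,[0,0,-0.14],0]
    - [-0.8,[0,0,-0.14],0]

```text
time: 7.5
position: [0.5146, 0.1934, 0.3641]
orientation: [-0.001, -0.297, 0.955, 0.0]
wrist_force: [-0.0, -0.1, 0.3]
grip_width: 0.903
gripper_force: 0.0
```

Run:
```python
from m import *
go(.530,.3342,.063,90)
im,D=snapshot("top"); np.savez("top2.npz",im=im,D=D); C=cam("top"); P=cloud(C,D)
print(rect(P,(.5146,.1936),.05,.095,.12), rect(P,(.5146,.1936),.06,.02,.09),rect(P,(.53,.334),.03,.08,.12))
```

```text
t 7.5 yaw 124.5 shift [-0.0931  0.107   0.154 ] spin 34.5 q6 -2.03 w 79.4 F [-0.  -0.1  0.3] tilt z [-2.4e-03 -4.0e-04 -1.0e+00]
None None [529.8 337.2  16.2  12.  -77.5  96.9  27. ]
```

apply_moves:
  moves:
    - [-0.8,[-0.015,0.018,0],7]
    - [-0.8,[-0.04,0.046,0],14]
    - [-0.8,[-0.066,0.076,0],21]
    - [-0.8,[-0.084,0.098,0],28]
    - [-0.8,[-0.093,0.107,0],34.5]
    - [-0.8,[-0.093,0.107,0.01],34.5]
    - [-0.8,[-0.093,0.107,0.04],34.5]
    - [-0.8,[-0.093,0.107,0.08],34.5]
    - [-0.8,[-0.093,0.107,0.115],34.5]
    - [-0.8,[-0.093,0.107,0.138],34.5]
    - [-0.8,[-0.093,0.107,0.15],34.5]
    - [-0.8,[-0.093,0.107,0.154],34.5]
    - [-0.8,[-0.093,0.107,0.154],34.5]
    - [-0.8,[-0.093,0.107,0.154],34.5]
  grip_force: 12

```text
time: 8.95
position: [0.531, 0.3343, 0.2129]
orientation: [0.001, -0.0, 1.0, 0.0]
wrist_force: [-0.5, 0.4, -0.4]
grip_width: 0.897
gripper_force: 0.0
```

Run:
```python
from m import *
go(.530,.3342,.063,90)
im,D=snapshot("top"); save("top2",im[130:280,125:310]); C=cam("top"); P=cloud(C,D)
print(rect(P,(.5146,.1936),.05,.095,.12), rect(P,(.5146,.1936),.06,.02,.09))
```

```text
t 8.95 yaw 90.0 shift [ 0.0013 -0.0002  0.0028] spin 0.0 q6 -1.2 w 79.0 F [-0.5  0.4 -0.4] tilt z [ 1.8e-03  6.0e-04 -1.0e+00]
[514.9 194.7  47.9  47.7  25.1 107.4 261. ] [500.6 194.3  60.8  32.5  88.6  48.1 102. ]
```

apply_moves:
  moves:
    - [-0.8,[0.001,0,0.003],0]
    - [1,[0.001,0,0.003],0]
    - [1,[0.001,0,0.003],0]
    - [1,[0.001,0,0.003],0]
    - [1,[0.001,0,0.003],0]
    - [1,[0.001,0,0.003],0]
    - [1,[0.001,0,0.003],0]
    - [1,[0.001,0,0.003],0]
    - [1,[0.001,0,0.003],0]
    - [1,[0.001,0,0.003],0]

```text
time: 10.0
position: [0.5297, 0.3343, 0.2087]
orientation: [-0.0, -0.0, 1.0, 0.0]
wrist_force: [-0.7, -0.3, 0.0]
grip_width: 0.367
gripper_force: 12.0
```

```bash
python3 -c "
from h import *
go(.4175,.3335,.069,90)"
```

```text
t 10.0 yaw 90.0 shift [ 0.1122 -0.0008 -0.0073] spin 0.0 q6 -1.19 w 32.3 F [-0.7 -0.3  0. ] tilt z [-0.  0. -1.]
```

apply_moves:
  moves:
    - [1,[0,0,-0.01],0]
    - [1,[0,0,-0.03],0]
    - [1,[0,0,-0.05],0]
    - [1,[0.005,0,-0.06],0]
    - [1,[0.017,0,-0.06],0]
    - [1,[0.035,0,-0.06],0]
    - [1,[0.055,0,-0.06],0]
    - [1,[0.075,0,-0.06],0]
    - [1,[0.093,0,-0.06],0]
    - [1,[0.105,-0.001,-0.06],0]
    - [1,[0.112,-0.001,-0.055],0]
    - [1,[0.112,-0.001,-0.045],0]
    - [1,[0.112,-0.001,-0.03],0]
    - [1,[0.112,-0.001,-0.018],0]
    - [1,[0.112,-0.001,-0.01],0]
    - [1,[0.112,-0.001,-0.01],0]
    - [1,[0.112,-0.001,-0.01],0]

```text
time: 11.7
position: [0.418, 0.3333, 0.2188]
orientation: [0.0, -0.0, 1.0, 0.0]
wrist_force: [-0.1, 0.4, -0.4]
grip_width: 0.363
gripper_force: 12.0
```

Run:
```python
from m import *
go(.4175,.3338,.0668,90)
im,D=snapshot("wrist"); save("w3",im)
```

```text
t 11.7 yaw 90.0 shift [0.0005 0.0005 0.005 ] spin 0.0 q6 -1.12 w 32.0 F [-0.1  0.4 -0.4] tilt z [ 1.e-04  1.e-04 -1.e+00]
```

View pics/w3.png

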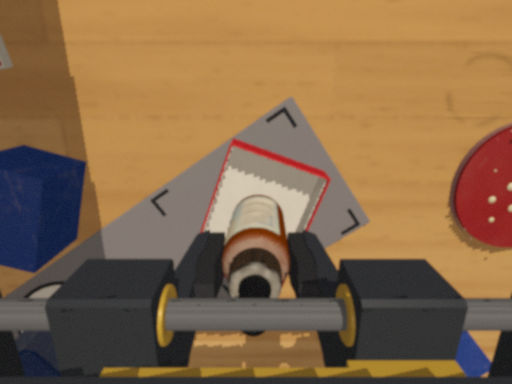

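The bottle is upright between the fingers at (255,240), over the tray with its red rim at (235,142) to (328,180). I'll lower it, release and lift away.

apply_moves:
  moves:
    - [1,[0.0005,0.0005,0.002],0]
    - [1,[0.0005,0.0005,0.004],0]
    - [1,[0.0005,0.0005,0.0055],0]
    - [1,[0.0005,0.0005,0.0055],0]
    - [0.15,[0.0005,0.0005,0.0055],0]
    - [0,[0.0005,0.0005,0.0055],0]
    - [-0.3,[0.0005,0.0005,0.0055],0]
    - [-0.3,[0.0005,0.0005,0.0055],0]
    - [-0.3,[0.0005,0.0005,0.0055],0]
    - [-0.3,[0,0,-0.01],0]
    - [-0.3,[0,0,-0.03],0]
    - [-0.3,[0,0,-0.06],0]
    - [-0.3,[0,0,-0.1],0]
    - [-0.3,[0,0,-0.13],0]
    - [-0.3,[0,0,-0.14],0]
    - [-0.3,[0,0,-0.14],0]

```text
time: 13.35
position: [0.4177, 0.3333, 0.3593]
orientation: [0.001, -0.0, 1.0, 0.0]
wrist_force: [1.5, 0.7, -0.1]
grip_width: 0.652
gripper_force: 0.0
```

Run:
```python
from m import *
l=np.array([np.cos(np.radians(-53.2)),np.sin(np.radians(-53.2))]); x,y=np.array([.4776,.0935])+.016*l; print(x,y)
go(x,y,.2,36.8)
```

```text
0.4871843775762494 0.08068829806482027
t 13.35 yaw 90.0 shift [-0.0691 -0.2528  0.0122] spin 53.2 q6 -1.12 w 57.4 F [ 1.5  0.7 -0.1] tilt z [ 1.7e-03  8.0e-04 -1.0e+00]
```

apply_moves:
  moves:
    - [-0.9,[-0.01,-0.03,0],8]
    - [-0.9,[-0.022,-0.075,0],16]
    - [-0.9,[-0.034,-0.12,0],24]
    - [-0.9,[-0.046,-0.165,0],32]
    - [-0.9,[-0.058,-0.21,0],40]
    - [-0.9,[-0.066,-0.24,0],48]
    - [-0.9,[-0.069,-0.253,0],53.2]
    - [-0.9,[-0.069,-0.253,0],53.2]
    - [-0.9,[-0.069,-0.253,0],53.2]
    - [-0.9,[-0.069,-0.253,0],53.2]
  grip_force: 20

```text
time: 14.35
position: [0.4866, 0.0812, 0.358]
orientation: [-0.001, 0.446, 0.895, -0.0]
wrist_force: [-0.2, -0.2, 0.8]
grip_width: 0.95
gripper_force: 0.0
```

Run:
```python
from m import *
o=get_obs(); im,D=snapshot("wrist"); np.savez("w4.npz",im=im,D=D,p=o["position"],q=o["orientation"]); save("w4",im)
C,im,P=load("w4")
print("slide",rect(P,(.477,.094),.055,.018,.045),"yel",rect(P,(.61,.053),.06,.05,.075))
im,D=snapshot("top"); P=cloud(cam("top"),D)
print("bottle",rect(P,(.4175,.3335),.03,.085,.12),rect(P,(.4175,.3335),.035,.04,.085),"jar",rect(P,(.5146,.1936),.05,.095,.12))
go(.4872,.0807,.024,36.8)
```

```text
slide [ 478.4   92.2   79.7   37.1  -53.2   28.9 2043. ] yel [ 605.8   53.6   82.8   56.5  -54.6   61.  2309. ]
bottle [417.1 336.3  14.5  11.7 -53.1 100.8  24. ] [417.3 334.5  32.2  31.3   1.2  66.7 102. ] jar [514.7 194.5  48.2  47.7  23.8 107.2 261. ]
t 14.45 yaw 37.0 shift [-0.0009  0.0003  0.1874] spin 0.2 q6 -0.72 w 84.1 F [-0.6 -0.6  0.7] tilt z [-5.e-04  1.e-04 -1.e+00]
```

View pics/w4.png

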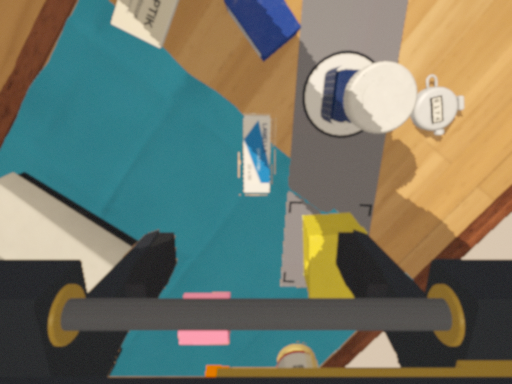

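The slide case is at (257,155) and lies on the closing line, and the jar stands on the ring at (350,95). The grasp is offset 16 mm away from the jar so the gripper body clears it. I'll descend now.

apply_moves:
  moves:
    - [-0.9,[-0.001,0,0.02],0]
    - [-0.9,[-0.001,0,0.06],0]
    - [-0.9,[-0.001,0,0.1],0]
    - [-0.9,[-0.001,0,0.13],0]
    - [-0.9,[-0.001,0,0.15],0]
    - [-0.9,[-0.001,0,0.17],0]
    - [-0.9,[-0.001,0,0.18],0]
    - [-0.9,[-0.001,0,0.187],0]
    - [-0.9,[-0.001,0,0.187],0]
    - [-0.9,[-0.001,0,0.187],0]
    - [1,[-0.001,0,0.187],0]
    - [1,[-0.001,0,0.187],0]
    - [1,[-0.001,0,0.187],0]
    - [1,[-0.001,0,0.187],0]
    - [1,[-0.001,0,0.187],0]
    - [1,[-0.001,0,0.187],0]
    - [1,[-0.001,0,0.187],0]
    - [1,[-0.001,0,0.187],0]
    - [1,[-0.001,0,0.187],0]

```text
time: 16.35
position: [0.4874, 0.0795, 0.1717]
orientation: [-0.0, 0.448, 0.894, -0.0]
wrist_force: [-0.4, 1.0, 0.6]
grip_width: 0.423
gripper_force: 20.0
```

Run:
```python
from m import *
a=-49.4; l=np.array([np.cos(np.radians(a)),np.sin(np.radians(a))]); x,y=np.array([.6098,.0530])+.0155*l; print(x,y)
go(x,y,.0855,90+a)
```

```text
0.6198870003676207 0.04123129473630935
t 16.35 yaw 36.8 shift [-0.11    0.0831 -0.0608] spin -3.8 q6 -0.72 w 37.3 F [-0.4  1.   0.6] tilt z [-0. -0. -1.]
```

apply_moves:
  moves:
    - [1,[0,0,-0.01],0]
    - [1,[0,0,-0.03],0]
    - [1,[0,0,-0.06],0]
    - [1,[0,0,-0.09],0]
    - [1,[0,0,-0.115],0]
    - [1,[0,0,-0.125],0]
    - [1,[-0.01,0.008,-0.125],-1]
    - [1,[-0.03,0.022,-0.125],-2]
    - [1,[-0.055,0.041,-0.125],-3]
    - [1,[-0.08,0.06,-0.125],-3.8]
    - [1,[-0.1,0.075,-0.125],-3.8]
    - [1,[-0.11,0.083,-0.125],-3.8]
    - [1,[-0.11,0.083,-0.125],-3.8]
    - [1,[-0.11,0.083,-0.125],-3.8]
    - [1,[-0.11,0.083,-0.125],-3.8]

```text
time: 17.85
position: [0.6191, 0.0415, 0.2966]
orientation: [-0.0, 0.418, 0.909, -0.0]
wrist_force: [0.4, 0.1, -0.6]
grip_width: 0.427
gripper_force: 20.0
```

Run:
```python
from m import *
o=get_obs(); im,D=snapshot("wrist"); np.savez("w5.npz",im=im,D=D,p=o["position"],q=o["orientation"]); save("w5",im)
C,im,P=load("w5"); go(.6199,.0412,.0857,40.6)
g=o["position"]; a=np.radians(-49.4); l=np.array([np.cos(a),np.sin(a)]); u=np.array([-l[1],l[0]])
rel=P[...,:2]-g[:2]; L=rel@l; U=rel@u; Z=P[...,2]
m=(abs(U)<.025)&(Z>.135)&(Z<.172)&(L<-.005)&(L>-.08); print("held: L min",np.nanpercentile(L[m],1),"U",np.nanpercentile(U[m],[1,99]),m.sum())
for a0,b0 in((-.06,-.045),(-.045,-.03),(-.03,-.015)): 
    k=m&(L>a0)&(L<b0); print(a0,np.nanpercentile(Z[k],[10,50,90]).round(4),k.sum())
```

```text
t 17.9 yaw 40.6 shift [-0.0007  0.0004  0.0641] spin 0.0 q6 -0.83 w 37.4 F [0.4 0.2 0.8] tilt z [-4.e-04  1.e-04 -1.e+00]
held: L min -0.05826568249318374 U [-0.0240885   0.02408099] 9192
-0.06 [0.1376 0.1536 0.1545] 2275
-0.045 [0.153  0.1538 0.1546] 2291
-0.03 [0.153  0.1538 0.1546] 2077
```

View pics/w5.png

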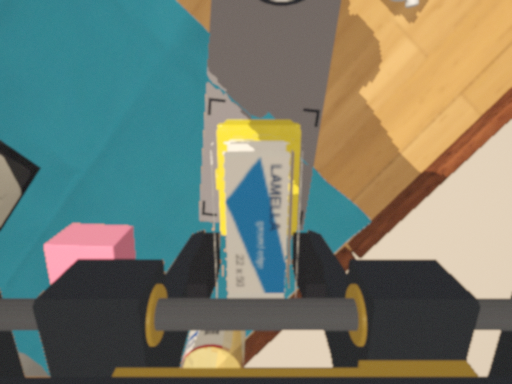

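The slide case is held level, with its label at (258,220), above the yellow case whose end edge is at row 122. I'll measure the case relative to the held piece in this same view.

Run:
```python
from m import *
C,im,P=load("w5"); g=np.load("w5.npz")["p"]; a=np.radians(-49.4); l=np.array([np.cos(a),np.sin(a)]); u=np.array([-l[1],l[0]])
rel=P[...,:2]-g[:2]; L=rel@l; U=rel@u; Z=P[...,2]
h=(abs(U)<.03)&(Z>.145)&(Z<.165)&(L<-.02)&(L>-.08); print("held L",np.percentile(L[h],[.2,1]),"U",np.percentile(U[h],[.5,1,99,99.5]))
y=(Z>.05)&(Z<.07)&(abs(U)<.06)&(L<.0)&(L>-.09); print("yel L",np.percentile(L[y],[.2,1]),"U",np.percentile(U[y],[.5,1,99,99.5]),"z",np.median(Z[y]))
# yellow end edge angle & side edges
for lo,hi in((-.062,-.05),(-.05,-.035),(-.035,-.02)):
    k=y&(L>lo)&(L<hi); k2=h&(L>lo)&(L<hi); print(lo,"yel U",np.percentile(U[k],[.5,99.5]).round(4) if k.sum() else "", "held U",np.percentile(U[k2],[.5,99.5]).round(4) if k2.sum() else "")
```

```text
held L [-0.05875053 -0.05859077] U [-0.01812011 -0.01793696  0.01824803  0.01842039]
yel L [-0.05626939 -0.05619927] U [-0.02973982 -0.02948146  0.03026705  0.03045459] z 0.06108175202994896
-0.062 yel U [-0.0266  0.0297] held U [-0.018   0.0183]
-0.05 yel U [-0.0273  0.0302] held U [-0.0181  0.0185]
-0.035 yel U [-0.0297  0.0305] held U [-0.0182  0.0184]
```

apply_moves:
  moves:
    - [1,[-0.0025,0,0.01],0]
    - [1,[-0.0025,0,0.025],0]
    - [1,[-0.0025,0,0.04],0]
    - [1,[-0.0025,0,0.052],0]
    - [1,[-0.0025,0,0.059],0]
    - [1,[-0.0025,0,0.062],0]
    - [1,[-0.0025,0,0.0645],0]
    - [1,[-0.0025,0,0.0645],0]
    - [1,[-0.0025,0,0.0645],0]

```text
time: 18.8
position: [0.6215, 0.0393, 0.233]
orientation: [0.001, 0.418, 0.909, 0.0]
wrist_force: [-1.6, -0.1, 3.0]
grip_width: 0.424
gripper_force: 20.0
```

Run:
```python
from m import *
go(.6207,.0402,.0857,40.6)
```

```text
t 18.8 yaw 40.6 shift [ 0.0014 -0.0002  0.0003] spin 0.0 q6 -0.83 w 37.3 F [-1.6 -0.1  3. ] tilt z [ 1.2e-03 -2.0e-04 -1.0e+00]
```

apply_moves:
  moves:
    - [0.05,[0.0005,0,0],0]
    - [-0.1,[0.0005,0,0],0]
    - [-0.4,[0.0005,0,0],0]
    - [-0.4,[0.0005,0,0],0]
    - [-0.4,[0.0005,0,0],0]
    - [-0.4,[0.0005,0,-0.01],0]
    - [-0.4,[0.0005,0,-0.03],0]
    - [-0.4,[0.0005,0,-0.06],0]
    - [-0.4,[0.0005,0,-0.1],0]
    - [-0.4,[0.0005,0,-0.13],0]
    - [-0.4,[0.0005,0,-0.14],0]
    - [-0.4,[0.0005,0,-0.14],0]

```text
time: 20.0
position: [0.621, 0.0397, 0.3735]
orientation: [0.001, 0.418, 0.909, 0.0]
wrist_force: [-0.4, -0.3, -0.5]
grip_width: 0.698
gripper_force: 0.0
```

Run:
```python
from m import *
go(.4059,.1965,.2,74)
```

```text
t 20.0 yaw 40.6 shift [ 0.2594 -0.0615  0.0259] spin -33.4 q6 -0.83 w 61.5 F [-0.4 -0.3 -0.5] tilt z [ 2.5e-03 -3.0e-04 -1.0e+00]
```

apply_moves:
  moves:
    - [-0.9,[0.02,-0.005,0],-7]
    - [-0.9,[0.06,-0.015,0],-14]
    - [-0.9,[0.11,-0.026,0],-21]
    - [-0.9,[0.155,-0.037,0],-28]
    - [-0.9,[0.2,-0.047,0],-33.4]
    - [-0.9,[0.235,-0.056,0],-33.4]
    - [-0.9,[0.253,-0.06,0],-33.4]
    - [-0.9,[0.259,-0.0615,0],-33.4]
    - [-0.9,[0.259,-0.0615,0],-33.4]
    - [-0.9,[0.259,-0.0615,0],-33.4]

```text
time: 21.0
position: [0.4065, 0.1958, 0.3717]
orientation: [-0.0, 0.139, 0.99, -0.0]
wrist_force: [0.3, -0.5, 0.9]
grip_width: 0.952
gripper_force: 0.0
```

Run:
```python
from m import *
im,D=snapshot("top"); save("top3",cv2.resize(im[110:260,140:325],None,fx=3,fy=3)); P=cloud(cam("top"),D)
print("slide",rect(P,(.61,.053),.06,.078,.11),"yel",rect(P,(.61,.053),.07,.05,.075),"jar",rect(P,(.5146,.1936),.05,.095,.12),"cart",rect(P,(.406,.1965),.06,.035,.06))
o=get_obs(); im,D=snapshot("wrist"); np.savez("w6.npz",im=im,D=D,p=o["position"],q=o["orientation"]);C,im,P=load("w6");save("w6",im)
print("slide w",rect(P,(.61,.053),.06,.078,.11),"cart",rect(P,(.406,.1965),.06,.035,.06))
go(.4059,.1965,.030,74)
```

```text
slide [610.9  53.1  83.8  37.3 -48.6  90.5 263. ] yel [609.8  54.9  82.7  61.  -48.2  62.  336. ] jar [528.8 197.5  44.6  18.3 -83.8 107.4  83. ] cart [390.4 201.7  41.3  22.4  80.7  44.6  99. ]
slide w [586.7  73.9  43.9  24.3  67.6  89.9 324. ] cart [ 405.3  196.4   57.7   40.1  -16.1   44.3 2239. ]
t 21.1 yaw 74.0 shift [0.0007 0.0008 0.1948] spin -0.0 q6 -1.1 w 83.7 F [-0.1 -0.6  0.7] tilt z [-6.e-04 -2.e-04 -1.e+00]
```

View pics/w6.png

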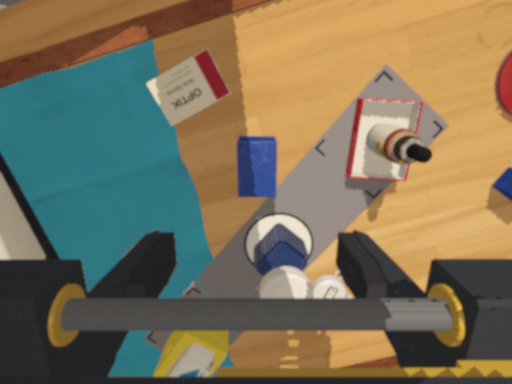

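The carton is centred on the closing line at (257,167). The bottle is upright in the tray at (390,140), the jar is on the ring, and the slide case is on the yellow case. Next is the carton pick.

apply_moves:
  moves:
    - [-0.9,[0.001,0.0005,0.02],0]
    - [-0.9,[0.001,0.0005,0.06],0]
    - [-0.9,[0.001,0.0005,0.1],0]
    - [-0.9,[0.001,0.0005,0.135],0]
    - [-0.9,[0.001,0.0005,0.16],0]
    - [-0.9,[0.001,0.0005,0.18],0]
    - [-0.9,[0.001,0.0005,0.19],0]
    - [-0.9,[0.001,0.0005,0.195],0]
    - [-0.9,[0.001,0.0005,0.195],0]
    - [-0.9,[0.001,0.0005,0.195],0]
    - [1,[0.001,0.0005,0.195],0]
    - [1,[0.001,0.0005,0.195],0]
    - [1,[0.001,0.0005,0.195],0]
    - [1,[0.001,0.0005,0.195],0]
    - [1,[0.001,0.0005,0.195],0]
    - [1,[0.001,0.0005,0.195],0]
    - [1,[0.001,0.0005,0.195],0]
    - [1,[0.001,0.0005,0.195],0]
  grip_force: 15

```text
time: 22.9
position: [0.405, 0.197, 0.1772]
orientation: [-0.0, 0.139, 0.99, 0.0]
wrist_force: [-1.0, 0.3, 1.1]
grip_width: 0.454
gripper_force: 15.0
```

Run:
```python
from m import *
go(.6105,.0530,.1215,40.8)
```

```text
t 22.9 yaw 74.0 shift [-0.2372 -0.0818 -0.0913] spin 33.2 q6 -1.1 w 39.9 F [-1.   0.3  1.1] tilt z [-0.  0. -1.]
```

apply_moves:
  moves:
    - [1,[0,0,-0.01],0]
    - [1,[0,0,-0.035],0]
    - [1,[0,0,-0.07],0]
    - [1,[0,0,-0.11],0]
    - [1,[0,0,-0.145],0]
    - [1,[0,0,-0.16],0]
    - [1,[-0.01,-0.004,-0.165],3]
    - [1,[-0.03,-0.01,-0.165],7]
    - [1,[-0.06,-0.02,-0.165],12]
    - [1,[-0.095,-0.032,-0.165],17]
    - [1,[-0.13,-0.045,-0.165],22]
    - [1,[-0.165,-0.057,-0.165],27]
    - [1,[-0.2,-0.069,-0.165],31]
    - [1,[-0.225,-0.078,-0.165],33.2]
    - [1,[-0.237,-0.082,-0.165],33.2]
    - [1,[-0.237,-0.082,-0.165],33.2]
    - [1,[-0.237,-0.082,-0.165],33.2]
    - [1,[-0.237,-0.082,-0.165],33.2]

```text
time: 24.7
position: [0.6096, 0.0536, 0.3426]
orientation: [-0.0, 0.416, 0.909, 0.0]
wrist_force: [-0.4, 0.6, -0.9]
grip_width: 0.457
gripper_force: 15.0
```

Run:
```python
from m import *
o=get_obs(); im,D=snapshot("wrist"); np.savez("w7.npz",im=im,D=D,p=o["position"],q=o["orientation"]); save("w7",im)
C,im,P=load("w7"); go(.6105,.0530,.1195,40.8)
g=o["position"]; a=np.radians(-49.2); l=np.array([np.cos(a),np.sin(a)]); u=np.array([-l[1],l[0]])
rel=P[...,:2]-g[:2]; L=rel@l; U=rel@u; Z=P[...,2]
for n,z0,z1 in(("carton",.195,.225),("slide",.083,.097),("yel",.054,.068)):
    m=(Z>z0)&(Z<z1)&(abs(U)<.045)&(L<-.01)&(L>-.08)
    print(n,m.sum(),"L",np.percentile(L[m],[.3,1]).round(4),"U",np.percentile(U[m],[.5,1,99,99.5]).round(4),"z",np.median(Z[m]).round(4))
```

```text
t 24.75 yaw 40.9 shift [-0.001   0.0003  0.0762] spin 0.1 q6 -0.82 w 39.9 F [-0.   0.2 -1.1] tilt z [ 1.e-04  0.e+00 -1.e+00]
carton 6703 L [-0.0284 -0.0283] U [-0.0353 -0.0348  0.0353  0.0359] z 0.2097
slide 1251 L [-0.0398 -0.0396] U [-0.0181 -0.018   0.0183  0.0184] z 0.0901
yel 1439 L [-0.0409 -0.0408] U [-0.0277 -0.0276  0.0296  0.0297] z 0.0611
```

View pics/w7.png

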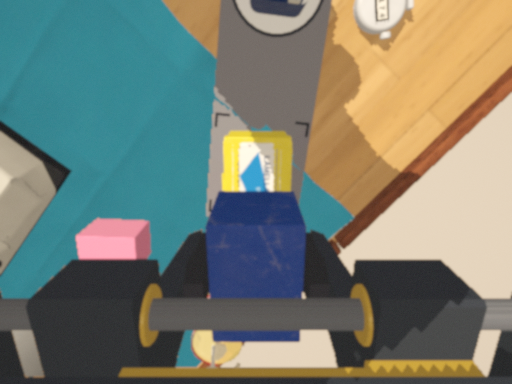

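The carton is held level at (255,240) in line with the stack, with the slide case end at (258,145) and the yellow case edge at row 132. It needs to go about 1 mm further along.

apply_moves:
  moves:
    - [1,[-0.001,0,0.01],0]
    - [1,[-0.001,0,0.03],0]
    - [1,[-0.001,0,0.047],0]
    - [1,[-0.001,0,0.06],0]
    - [1,[-0.001,0,0.068],0]
    - [1,[-0.001,0,0.072],0]
    - [1,[-0.001,0,0.0745],0]
    - [1,[-0.001,0,0.0755],0]
    - [1,[-0.001,0,0.0755],0]
    - [1,[-0.001,0,0.0755],0]

```text
time: 25.75
position: [0.6109, 0.0521, 0.2671]
orientation: [0.0, 0.416, 0.909, 0.0]
wrist_force: [-0.5, 0.5, -0.4]
grip_width: 0.458
gripper_force: 15.0
```

```bash
python3 -c "
from h import *
go(.6105,.0530,.1195,40.8)"
```

```text
t 25.75 yaw 40.8 shift [0.001  0.0002 0.0006] spin 0.0 q6 -0.82 w 40.3 F [-0.5  0.5 -0.4] tilt z [ 8.e-04 -1.e-04 -1.e+00]
```

apply_moves:
  moves:
    - [1,[0.0005,0,0.0005],0]
    - [1,[0.0005,0,0.0009],0]
    - [1,[0.0005,0,0.0009],0]
    - [0,[0.0005,0,0.0009],0]
    - [-0.1,[0.0005,0,0.0009],0]
    - [-0.4,[0.0005,0,0.0009],0]
    - [-0.4,[0.0005,0,0.0009],0]
    - [-0.4,[0.0005,0,0.0009],0]
    - [-0.4,[0.0005,0,-0.01],0]
    - [-0.4,[0.0005,0,-0.03],0]
    - [-0.4,[0.0005,0,-0.06],0]
    - [-0.4,[0.0005,0,-0.09],0]
    - [-0.4,[0.0005,0,-0.12],0]
    - [-0.4,[0.0005,0,-0.14],0]
    - [-0.4,[0.0005,0,-0.14],0]

```text
time: 27.25
position: [0.6104, 0.0526, 0.4103]
orientation: [0.003, 0.416, 0.909, 0.001]
wrist_force: [-0.6, 0.5, 0.1]
grip_width: 0.701
gripper_force: 0.0
```

apply_moves:
  moves:
    - [-0.4,[0.02,0.005,0],0]
    - [-0.4,[0.06,0.015,0],0]
    - [-0.4,[0.1,0.025,0],0]
    - [-0.4,[0.14,0.035,0],0]
    - [-0.4,[0.18,0.045,0],0]
    - [-0.4,[0.22,0.05,0],0]
    - [-0.4,[0.25,0.05,0],0]
    - [-0.4,[0.26,0.05,0],0]
    - [-0.4,[0.26,0.05,0],0]

```text
time: 28.15
position: [0.4774, 0.283, 0.406]
orientation: [-0.001, 0.415, 0.91, -0.0]
wrist_force: [-0.1, -1.0, 1.3]
grip_width: 0.697
gripper_force: 0.0
```

Run:
```python
from m import *
o=get_obs(); print(o["time"],o["position"].round(3))
im,D=snapshot("top"); save("top4",cv2.resize(im[110:260,140:325],None,fx=4,fy=4)); P=cloud(cam("top"),D)
print("cart",rect(P,(.61,.053),.06,.12,.15),"slide",rect(P,(.61,.053),.06,.078,.11),"yel",rect(P,(.61,.053),.07,.05,.075),"jar",rect(P,(.5146,.1936),.05,.095,.12),"ctr",rect(P,(.595,.24),.05,.008,.03),"dish",rect(P,(.402,.506),.07,.008,.03))
im,D=snapshot("side"); P=cloud(cam("side"),D); print("side cart",rect(P,(.61,.053),.06,.12,.15),"slide",rect(P,(.61,.053),.06,.078,.11),"bottle",rect(P,(.4175,.3335),.03,.085,.12),"dish",rect(P,(.402,.506),.07,.005,.03))
save("side4",im[100:300,150:400].repeat(3,0).repeat(3,1))
```

```text
28.15 [0.477 0.283 0.406]
cart [611.7  52.1  58.8  41.6 -48.8 134.4 330. ] slide [595.4  53.8  74.8  31.8 -83.7  93.1  76. ] yel [608.8  53.3  84.3  59.2 -52.5  61.8 225. ] jar [514.9 194.2  48.3  47.7 -60.6 107.2 258. ] ctr [585.2 218.6  66.1  29.9  18.7  16.1  63. ] dish [410.1 496.4 107.7 106.2  67.4   9.5 163. ]
side cart [604.2  61.9  41.4  39.4  40.6 129.1  56. ] slide [614.3  69.4  75.9  37.3 -14.4  97.4  84. ] bottle [418.6 338.1  11.5  10.4  15.8  95.6  41. ] dish [403.2 508.1  79.   76.6 -55.6   5.6 113. ]
```

View pics/side4.png

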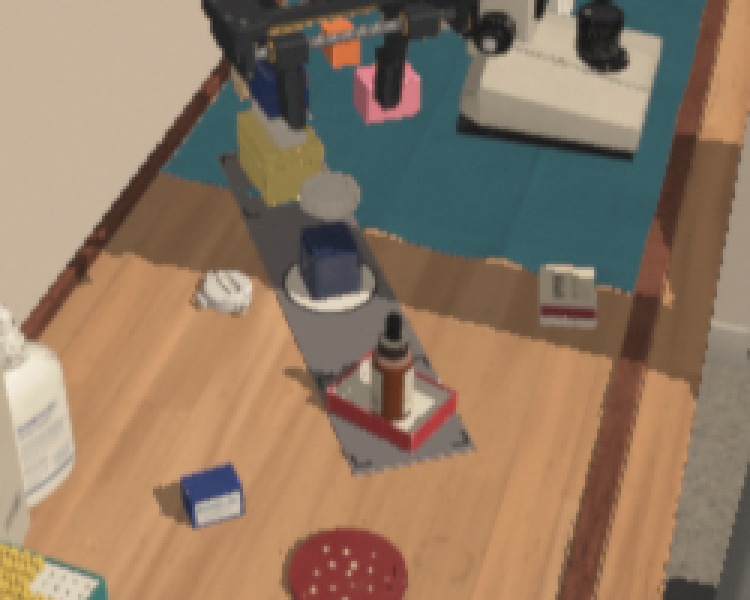

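View pics/top4.png

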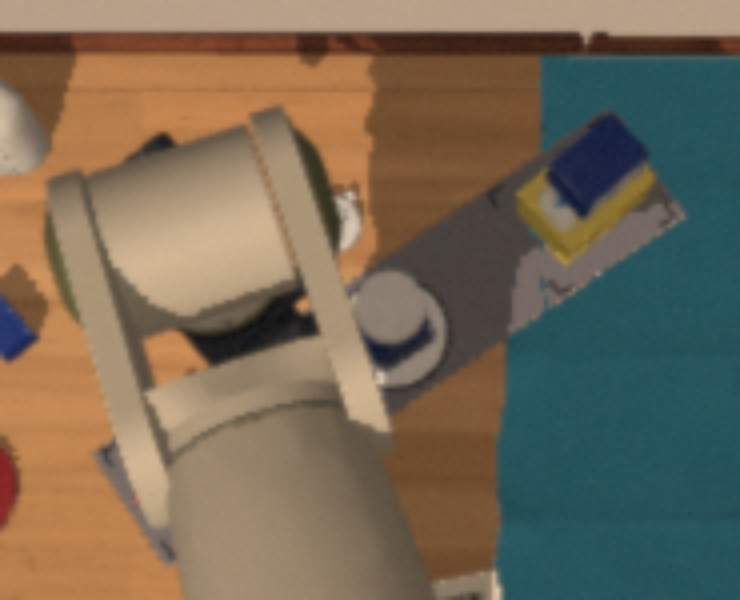

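Both views show everything in place. The jar is on the ring at top-crop (390,320), and the carton, slide case and yellow case are stacked at (600,165). The bottle stands upright in the tray at side-crop (395,370), and the counter and dish are untouched. The stack is centred to about 2 mm and the gripper is clear, so I'm handing in.

```bash
python3 -c "
from h import *
print(close_job())"
```

```text
the job is handed in; nothing more can be done
None
```

The job is handed in at about 28 s: the jar is on the ring, the bottle is upright in the tray, and the slide case and then the carton are stacked on the yellow case to within about 2 mm, with the counter and dish not touched.

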